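# Run the rotor nut onto the mini centrifuge

### The job

Fasten the rotor of the mini centrifuge: set the blue wing nut over the upright spindle, turn it backward (anticlockwise seen from above) until the thread start lets it drop, then run it on clockwise until it stops and clamps the rotor down, and let go. Feel your way and do not force the thread; leave the other things on the bench where they are.

Things in the scene. Friction and masses are not known exactly. Their poses are not given: they have to be found in the camera images.
- wing_nut: Blue wing nut, 110 g, standing on the bench: round hub 44 mm across, 24 mm high, open below (hole 34 mm across, 20 mm deep), topped by an upright grip bar 64 mm long (own x), 12 mm thick (own y), 24 to 52 mm above the underside, white dot on its +x end. Origin: centre of the underside, z up.
- nut_bar (a point): Point to grip on the nut: middle of the bar, 42 mm above the underside, 10 mm below the bar's top.
- nut_pins (a point): Centre of the nut's three inner pins, 3 mm above its underside. The steel pins, 4 mm thick, point inward at 0, 120 and 240 degrees from the nut's x; between their tips is an opening 21 mm across.
- centrifuge: Purple mini centrifuge, fixed, 170 x 190 x 78 mm, clear lid folded back at its +x side (under 150 mm high). Origin: on the bench below the spindle's axis, z up. On it an aluminium rotor 100 mm across, top at 100 mm, which cannot turn, with a steel boss 48 mm across in the middle, top at 110 mm. The upright spindle (core 18 mm across, conical nose, tip at 127.3 mm) stands in the boss and is locked.
- seat (a point): On the spindle's axis at the boss top's height while the rotor is up (110 mm over the bench); fixed. Height of the nut's underside above it: about 10 mm with the pins standing on the ribs, 5 to 9 mm on the ridges, 0 after the drop (on the boss), -2 mm fully run on. Running on takes 0.1 to 0.25 N m; 0.6 N m at the stops forces the thread.
- thread_start (a point): On the spindle's axis, 120 mm over the bench, height of the three thread starts. Right-hand three-start thread: three brass ridges 31 mm across, each 80 degrees long, 40 degree gaps between. Seen from above a ridge rises 4 mm anticlockwise to its start, then comes the gap. A 2 mm rib at each ridge's low end bars the pins' way above and below it. The angle of the ridges is not given.
- rotor (a joint): How far the rotor is pressed down on its spring seat, m: 0 is up (at rest), 0.004 at most, about 0.0018 with the nut fully run on. Yields from about 4 N, then 1.5 N per mm. From above the ridges the nut drops after at most 100 degrees anticlockwise (20 degrees play in the gap), then runs on 75 to 100 degrees clockwise to its stop. Friction holds it there.
- amber_bottle: Amber reagent bottle, 60 mm across, 140 mm high; origin under its centre. Leave alone.
- jar: Clear jar with a yellow cap, 64 mm across, 85 mm high; origin under its centre. Leave alone.
- timer: Flat white timer, 62 x 62 x 16 mm; origin under its centre. Leave alone.
- tube_rack: Blue rack with capped tubes, 70 x 150 mm, 75 mm high; origin under its centre. Leave alone.
- tip_box: Yellow pipette-tip box with a clear lid, 87 x 122 mm, 68 mm high; origin under its centre. Leave alone.
- dish: Closed clear dish, 90 mm across, 14 mm high; origin under its centre. Leave alone.
- adapter_tube: Grey open adapter sleeve, 26 mm across, 30 mm high; origin under its centre. Leave alone.

How it is judged:
By the outcome, as a careful person would: the job done as asked, in the order asked, and still so for the second after the job is handed in, with the robot touching nothing.
It also fails if it takes over 72 s, if anything falls off the work surface, if the arm or the gripper's body presses on something with over 40 N, if the wrist force passes 120 N, or if a joint passes its speed limit or range.

### The arm

A 7-joint arm with a two-finger parallel gripper is mounted at the origin on the work surface. World frame = base frame: x ahead of the robot, y to its left, z up, the work surface at z = 0. Lengths are in mm, angles in rad, forces in N, time in s.
With the tool pointing down it reaches from about 400 to 850 mm from the base axis. Payload 4.5 kg.
Tool frame: the origin (TCP) lies midway between the tips of the shut fingers; the grasp point (between the pads) lies ctrl.tcp_to_grasp behind it (ctrl.tcp_to_grasp is the distance from the TCP to the grasp point, in mm); x points along the fingers, y is the direction in which the jaws open and shut, and the axes are right-handed (so a half turn about x gives the same grasp; the last joint's range is limited). The gripper opens to 88 mm and grips with 3 to 60 N. Pads are 18 mm wide; open, the fingers measure 123 mm over their backs; the gripper's body (75 mm by 187 mm) begins 45 mm behind the grasp point.
Start: joints at [1.326, 0.689, -0.195, 1.565, 0.157, 0.902, -0.215], TCP at [172.031, -600.885, 198.743] pointing down, gripper open.
Joint ranges: [-3.01, 3.01], [-0.46, 2.08], [-1.47, 1.51], [0.13, 2.56], [-1, 4.14], [0.04, 2.09], [-2.66, 2.66]. Speed limits (rad/s): [2.57, 2.57, 3.14, 3.14, 3.14, 3.14, 3.14].

### API

Orientations are given as a rotation vector (axis times angle).
In Python, from cell import telemetry, eyes, ctrl gives the robot as it stands. The module is installed in compiled form; this text tells all that it offers.
- The arm moves only by the tool move_arm, never from a script. Its argument "increments" is a list of rows, each a list of 5 numbers: the shift along the tool's x, y, z in units of 30 mm (1.0 is 30 mm), then the turn about the tool's x in units of 8 degrees (1.0 is 8 degrees), then the gripper's target within -1 to 1 (fully open at 1, half-way at 0, shut at -1). In form: [[dx, dy, dz, yaw, fingers], ...]. A call has 1 to 12 rows; each row shifts and turns the pose as measured when the row begins, along the tool's axes as they then stand; what a row does not reach is not made up. A row lasts 1/10 s, in which the tool goes at most 50 mm and 8.59 degrees, less where a joint would pass 70% of its speed; a pose out of reach is approached as far as the arm can. A call is refused whole if a number of a shift passes 1 or a number of a turn 1, either way. A call with a gripper value outside its range is refused whole. The fingers move at their own pace and stop on an object; the grip force is fixed at half the most. Time passes only in rows, so rows that do not move let the fingers close. It gives the time, the measured TCP pose, the force and the opening at its end, in the units of the state.
- telemetry.get_obs(): the state, without advancing time (a new reading comes with each control period).
- eyes.grab_frame(name): name is "scene" or "top" or "wrist"; returns the picture (420x560x3 uint8, red, green, blue); there is no depth.
- eyes.camera_model(name): a dict with "intrinsics" (3x3 intrinsics, pixels), "pose" (4x4, takes a point from camera to world coordinates). Camera axes: x right, y down, z forward; pixel columns grow to the right and rows downward; lengths in mm; the calibration is good to about 2 mm. A picture is of the moment at which its call begins: read the wrist's pose just before it. camera_model takes no time and is no camera call; for the wrist camera it gives the pose at the moment of the call.
- ctrl.job_done(): hands the job in, once; it reports no verdict.
Trained networks look in the newest picture that a camera, given by its name, has taken for a name from the list of things; names that differ only in an ending like _2 or _b are one class to them, and where a whole thing is asked for, a point or a joint stands for the part that bears it (a point fixed in the world has none). Each returns a list of dicts, best first, with "p" (0 to 1); they miss things now and then, are a little off and sometimes report something else, mostly with a low value. They report only what shows in the picture. A call takes as long as a camera call.
- eyes.search_frame(name, camera): "uv" ([column, row] in pixels, amid what is visible of it).
- eyes.masks_of(name, camera): "mask" (420x560 bool, what is visible of it) and "uv" ([column, row] in pixels, amid what is visible of it).
The state is a dict: "t": time; "q": joint angles; "qvel": joint speeds; "tau": joint torques, N m; "position": TCP position; "tool_rot": TCP orientation; "ft_force": force on the tool from outside, world axes, zero at the start; "moment": the same for the moment, N m; "finger_gap": opening from 0.0 (shut) to 1.0 (fully open).
Only numpy, scipy, OpenCV 4.12 (cv2) and the standard library are available. Lean on these libraries where they do the work, as an engineer would, in place of code of your own. Each camera call takes 0.05 s, during which the arm holds its last target. There are 200 camera calls.

## Working session

There is one attempt and no reset: what is moved stays moved. The work goes in short steps, Python scripts to look and compute and a tool call to move; the robot and the scene stay as the last step left them, time stands still between calls to the robot, and variables do not carry over. Pictures are saved under pics/ and viewed, about 8 in all and at most 12, crops included, and the job is handed in when it is done.

Besides the shell and the picture viewer there is one more tool, called after "Emit:" in YAML: its name, and indented under it one key for each argument. move_arm: Moves the arm, as the interface text tells. Its arguments: {"type":"object","properties":{"increments":{"type":"array"}},"required":["increments"]}

```bash
mkdir -p pics; cat > h.py <<'E'
import numpy as np, cv2
from scipy.spatial.transform import Rotation as R
from cell import telemetry, eyes, ctrl
def cam(n):
    m=eyes.camera_model(n); return np.array(m["intrinsics"]),np.array(m["pose"])
def ray(n,uv,c=None):
    K,T=c or cam(n); d=T[:3,:3]@np.linalg.inv(K)@[uv[0],uv[1],1]; return T[:3,3],d/np.linalg.norm(d)
def atz(n,uv,z,c=None):
    o,d=ray(n,uv,c); return o+d*(z-o[2])/d[2]
def tri(rays):
    A=sum(np.eye(3)-np.outer(d,d) for o,d in rays); b=sum((np.eye(3)-np.outer(d,d))@o for o,d in rays); return np.linalg.solve(A,b)
def proj(n,p,c=None):
    K,T=c or cam(n); q=K@(np.linalg.inv(T)@np.r_[p,1])[:3]; return q[:2]/q[2]
def save(n,im): cv2.imwrite("pics/"+n+".png",cv2.cvtColor(im,cv2.COLOR_RGB2BGR))
def st():
    o=telemetry.get_obs(); print({k:np.round(o[k],3).tolist() for k in("t","position","tool_rot","ft_force","moment","finger_gap","q")}); print(np.round(R.from_rotvec(o["tool_rot"]).as_matrix(),3).tolist()); return o
E
python3 - <<'E'
from h import *
np.set_printoptions(precision=1,suppress=True)
st(); print(ctrl.tcp_to_grasp)
ims={n:eyes.grab_frame(n) for n in("scene","top")}
save("a",np.hstack([ims["scene"],ims["top"]])[:, :] if 0 else cv2.resize(np.vstack([ims["scene"],ims["top"]]),None,fx=.71,fy=.71)); save("top0",ims["top"])
for t in("wing_nut","nut_bar","seat","centrifuge","rotor","thread_start"):
    for n in("scene","top"):
        try: print(t,n,[(np.round(d["uv"]),round(d["p"],2)) for d in eyes.search_frame(t,n)[:2]])
        except Exception as e: print(t,n,e)
for n in("scene","top"): print(cam(n))
E
```

```text
{'t': 0.0, 'position': [171.727, -600.202, 197.888], 'tool_rot': [2.072, 0.293, -2.073], 'ft_force': [0.442, 0.961, 0.069], 'moment': [0.037, 0.01, 0.026], 'finger_gap': 0.999, 'q': [1.326, 0.69, -0.194, 1.566, 0.157, 0.902, -0.215]}
[[-0.001, 0.275, -0.961], [0.002, -0.961, -0.275], [-1.0, -0.002, 0.0]]
18.700000000000003
wing_nut scene [(array([345., 267.]), 0.79)]
wing_nut top [(array([224., 223.]), 0.66), (array([258., 273.]), 0.21)]
nut_bar scene [(array([342., 267.]), 0.97)]
nut_bar top [(array([223., 225.]), 0.68)]
seat scene [(array([237., 207.]), 0.86)]
seat top [(array([323., 159.]), 0.93)]
centrifuge scene [(array([244., 189.]), 0.66), (array([237., 205.]), 0.6)]
centrifuge top [(array([321., 162.]), 0.66), (array([325., 174.]), 0.16)]
rotor scene [(array([243., 189.]), 0.66)]
rotor top [(array([326., 176.]), 0.71)]
thread_start scene [(array([234., 204.]), 0.8)]
thread_start top [(array([321., 159.]), 0.93)]
(array([[410.7,   0. , 279.7],
       [  0. , 410.7, 212. ],
       [  0. ,   0. ,   1. ]]), array([[ -0.9,   0.4,  -0.3, 852.3],
       [  0.5,   0.7,  -0.6, 576. ],
       [ -0. ,  -0.6,  -0.8, 831.8],
       [  0. ,   0. ,   0. ,   1. ]]))
(array([[498. ,   0. , 280.8],
       [  0. , 498. , 203.9],
       [  0. ,   0. ,   1. ]]), array([[  -0. ,   -1. ,    0.1,  371.5],
       [  -1. ,    0. ,   -0. ,   38.9],
       [   0. ,   -0.1,   -1. , 1353.6],
       [   0. ,    0. ,    0. ,    1. ]]))
```

View pics/a.png

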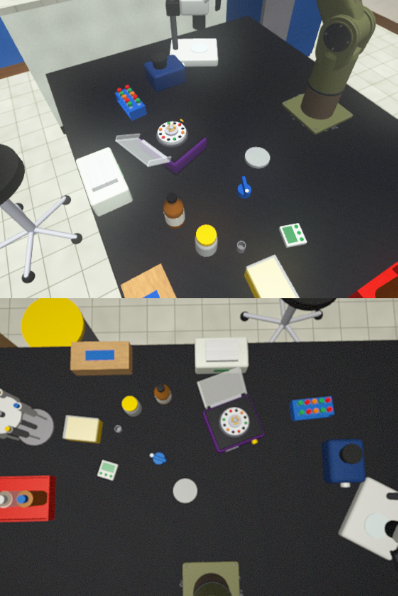

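The stacked picture shows the nut at about top (224,225) / scene (343,267), and the rotor at top (325,165) / scene (240,190). The centrifuge's lid is on its far (+x) side. Next I triangulate both and get the bar's angle.

```bash
python3 - <<'E'
from h import *
np.set_printoptions(precision=1,suppress=True)
for t,a,b in(("bar",(342,267),(223,225)),("seat",(237,207),(323,159)),("thr",(234,204),(321,159)),("rotor",(243,189),(326,176))):
    r=[ray("scene",a),ray("top",b)]; p=tri(r); print(t,p,[np.linalg.norm(np.cross(p-o,d)) for o,d in r])
print(atz("top",(223,225),45),atz("scene",(342,267),40),atz("top",(323,165),110),atz("scene",(240,188),105))
im={n:eyes.grab_frame(n) for n in("scene","top")}
a=cv2.resize(im["top"][190:260,185:265],None,fx=5,fy=5,interpolation=2);b=cv2.resize(im["scene"][230:300,300:380],None,fx=5,fy=5,interpolation=2)
c=cv2.resize(im["top"][130:200,280:360],None,fx=5,fy=5,interpolation=2)[:240];d=cv2.resize(im["scene"][150:220,200:280],None,fx=5,fy=5,interpolation=2)[:240]
save("b",np.vstack([np.hstack([a,b]),np.hstack([c,d])]))
E
```

```text
bar [489.8 186.   21.4] [np.float64(2.2460140323011637), np.float64(2.24601403230106)]
seat [645.2 -77.4  60.2] [np.float64(10.162464784842577), np.float64(10.162464784842925)]
thr [647.2 -74.1  74. ] [np.float64(4.43948779749111), np.float64(4.439487797491226)]
rotor [605.6 -88.4  90.8] [np.float64(3.6142001856088894), np.float64(3.614200185608915)]
[486.1 184.9  45. ] [499.8 193.5  40. ] [627.5 -77.9 110. ] [618.  -84.8 105. ]
```

View pics/b.png

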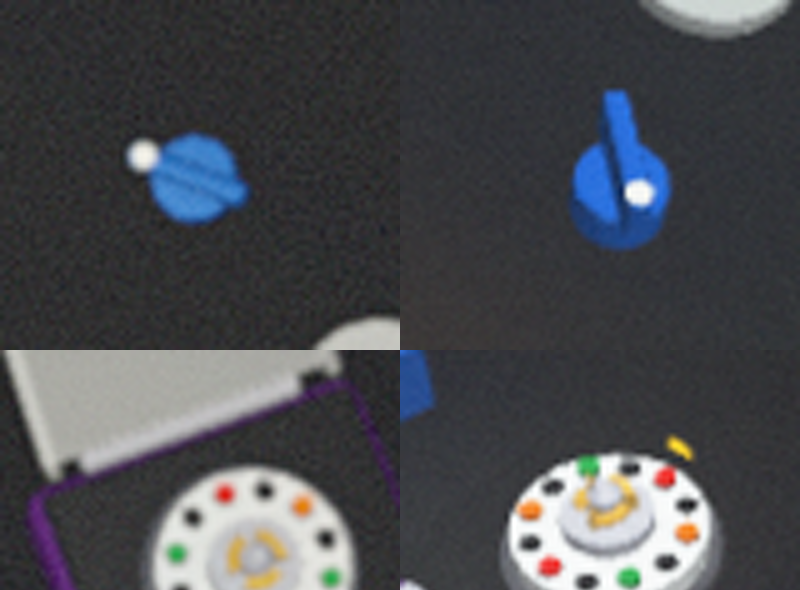

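Nut: bar from the white dot at top (213.6,221.2) to the other end at (233.6,228.6), middle (224,225.4). The spindle tip shows at top (331.4,170.6) / scene (241,178.6), with the orange ridges around it.

```bash
python3 - <<'E'
from h import *
np.set_printoptions(precision=1,suppress=True)
for t,a,b in(("dot",(347.5,268.5),(213.6,221.2)),("end",(343,248.5),(233.6,228.6)),("spindle",(241,178.6),(331.4,170.6))):
    r=[ray("scene",a),ray("top",b)]; p=tri(r); print(t,p,[np.linalg.norm(np.cross(p-o,d)) for o,d in r])
p,q=atz("top",(213.6,221.2),46),atz("top",(233.6,228.6),46); print(p,q,(p+q)/2,np.degrees(np.arctan2(*(p-q)[1::-1])),np.linalg.norm(p-q))
print(atz("top",(331.4,170.6),127))
print(cam("wrist")[1], cam("wrist")[0])
E
```

```text
dot [496.3 208.5  51.6] [np.float64(0.29545143338150526), np.float64(0.2954514333813942)]
end [474.8 157.3  50.4] [np.float64(0.9469379876047652), np.float64(0.9469379876047685)]
spindle [609.1 -96.7 123. ] [np.float64(1.066699212946058), np.float64(1.0666992129463455)]
[496.6 209.5  46. ] [475.9 157.   46. ] [486.2 183.2  46. ] 68.40431266801332 56.39212031214728
[609.3 -96.8 127. ]
[[   0.3   -0.9   -0.3  251.4]
 [  -1.    -0.3   -0.1 -578.3]
 [   0.     0.3   -0.9  384.5]
 [   0.     0.     0.     1. ]] [[323.    0.  280.6]
 [  0.  323.  210. ]
 [  0.    0.    1. ]]
```

Emit:
move_arm:
  increments:
    - [-1,0,0,0,1]
    - [-1,0,0,0,1]
    - [-1,0,0,0,1]
    - [-0.5,-0.64,-0.98,0,1]
    - [0,-0.64,-0.98,0,1]
    - [0,-0.64,-0.98,0,1]
    - [0,-0.64,-0.98,0,1]
    - [0,-0.64,-0.98,0,1]
    - [0,-0.64,-0.98,0,1]
    - [0,-0.64,-0.98,0,1]
    - [0,-0.64,-0.98,0,1]
    - [0,-0.64,-0.98,0,1]

```text
t: 2.0
position: [382.1, -359.5, 307.8]
tool_rot: [2.077, 0.273, -2.079]
ft_force: [0.1, 0.2, -0.3]
finger_gap: 1.0
```

Emit:
move_arm:
  increments:
    - [0,-0.64,-0.98,0,1]
    - [0,-0.64,-0.98,0,1]
    - [0,-0.64,-0.98,0,1]
    - [0,-0.64,-0.98,0,1]
    - [0,-0.64,-0.98,0,1]
    - [0,-0.64,-0.98,0,1]
    - [0.7,-0.64,-0.98,0,1]
    - [0.7,-0.64,-0.98,0,1]
    - [0.7,-0.64,-0.98,0,1]
    - [0.7,-0.64,-0.98,0,1]
    - [0,0,0,0,1]

```text
t: 3.1
position: [628.3, -79.8, 222.0]
tool_rot: [2.081, 0.279, -2.067]
ft_force: [-1.5, -0.1, -0.3]
finger_gap: 0.997
```

```bash
python3 - <<'E'
from h import *
np.set_printoptions(precision=1,suppress=True)
st(); c=cam("wrist"); im=eyes.grab_frame("wrist"); u=proj("wrist",[609,-97,127],c); print(u,proj("wrist",[609,-97,110],c))
print([(d["uv"],d["p"]) for d in eyes.search_frame("thread_start","wrist")])
np.savez("w1",K=c[0],T=c[1],im=im)
x,y=int(u[0]),int(u[1]); x0=max(0,x-75);y0=max(0,y-60); print(x0,y0)
save("c",cv2.resize(im[y0:y0+120,x0:x0+150],None,fx=5,fy=5,interpolation=2))
E
```

```text
{'t': 3.1, 'position': [628.276, -79.811, 222.006], 'tool_rot': [2.081, 0.279, -2.067], 'ft_force': [-1.456, -0.086, -0.257], 'moment': [0.102, 0.089, -0.003], 'finger_gap': 0.997, 'q': [0.182, 0.674, -0.238, 1.519, 0.185, 0.963, -1.41]}
[[0.008, 0.269, -0.963], [-0.004, -0.963, -0.269], [-1.0, 0.006, -0.006]]
[292.2 223.3] [291.5 217.3]
[([285.9, 126.0], 0.74), ([49.0, 223.6], 0.37)]
217 163
```

View pics/c.png

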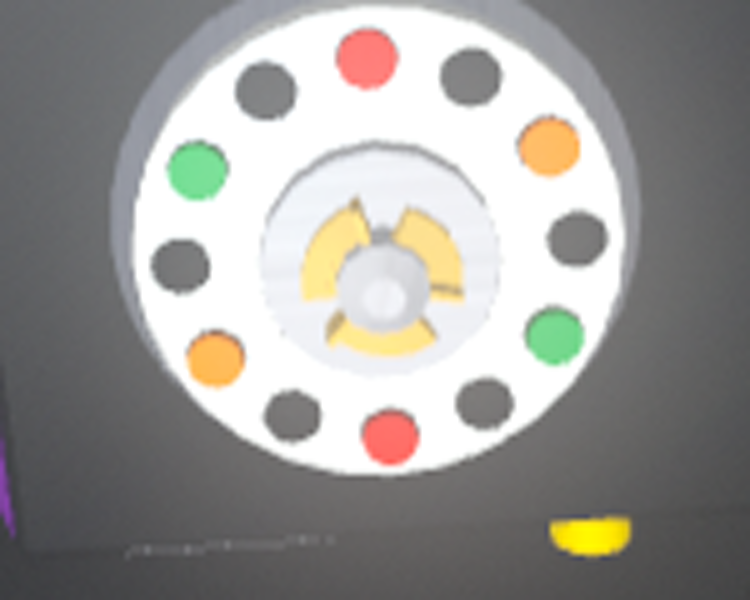

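```bash
python3 - <<'E'
from h import *
np.set_printoptions(precision=1,suppress=True)
w=np.load("w1.npz"); c=(w["K"],w["T"]); f=lambda x,y,z: atz("",(217+x/5-.4,163+y/5-.4),z,c)
print("tip",f(383,298,127),"boss",f(381,262,110),"rotor",f(379,240,100))
C=np.mean([f(383,298,127)[:2],f(381,262,110)[:2],f(379,240,100)[:2]],0); print(C)
for n,p,z in(("Lrib",(355,203),117),("Lstart",(302,298),120),("Rrib",(462,295),117),("Rstart",(405,208),120),("Brib",(330,343),117),("Bstart",(435,343),120)):
    d=f(*p,z)[:2]-C; print(n,np.degrees(np.arctan2(d[1],d[0])),np.linalg.norm(d))
E
```

```text
tip [610.3 -97.6 127. ] boss [611.6 -97.6 110. ] rotor [612.8 -97.3 100. ]
[611.6 -97.5]
Lrib 35.922105474942114 15.09016369789951
Lstart 119.46639348854204 15.73491750879646
Rrib -90.11175624484356 16.014411669532503
Rstart -0.32622231234101423 14.62516907351576
Brib 160.64157705218335 17.28991149330625
Bstart -126.33511817179281 16.542899518323825
```

Spindle axis near (611,-97.5). Gaps run from about -2° to 36° (mod 120°), the starts being on the -2° side. Now to the nut.

Emit:
move_arm:
  increments:
    - [0,-0.97,0.22,0,1]
    - [0,-0.97,0.22,0,1]
    - [0,-0.97,0.22,0,1]
    - [0,-0.97,0.22,0,1]
    - [0,-0.97,0.22,0,1]
    - [0,-0.97,0.22,0,1]
    - [0,-0.97,0.22,0,1]
    - [0,-0.97,0.22,0,1]
    - [0,-0.97,0.22,0,1]
    - [0,-0.97,0.22,0,1]
    - [0.5,0,0,-0.93,1]
    - [0.5,0,0,-0.93,1]

```text
t: 4.4
position: [492.6, 163.1, 202.4]
tool_rot: [1.964, 0.461, -1.903]
ft_force: [0.3, -0.7, -0.9]
finger_gap: 0.998
```

Emit:
move_arm:
  increments:
    - [0.5,0,0,-0.93,1]
    - [0.5,0,0,-0.93,1]
    - [0.5,0,0,-0.93,1]
    - [0.5,0,0,-0.93,1]
    - [0.5,0,0,-0.93,1]
    - [0,0,0,0,1]

```text
t: 5.0
position: [500.8, 149.6, 131.0]
tool_rot: [1.519, 0.934, -1.471]
ft_force: [-0.3, 0.5, 1.2]
finger_gap: 0.999
```

```bash
python3 - <<'E'
from h import *
np.set_printoptions(precision=1,suppress=True)
st(); c=cam("wrist"); im=eyes.grab_frame("wrist"); u=proj("wrist",[486,183,52],c); print(u)
print([(d["uv"],d["p"]) for d in eyes.search_frame("nut_bar","wrist")])
np.savez("w2",K=c[0],T=c[1],im=im)
x,y=int(u[0]),int(u[1]); x0=max(0,x-75);y0=max(0,y-60); print(x0,y0)
save("d",cv2.resize(im[y0:y0+120,x0:x0+150],None,fx=5,fy=5,interpolation=2))
E
```

```text
{'t': 5.0, 'position': [500.786, 149.624, 130.994], 'tool_rot': [1.519, 0.934, -1.471], 'ft_force': [-0.311, 0.459, 1.245], 'moment': [0.026, -0.084, 0.01], 'finger_gap': 0.999, 'q': [-0.173, 0.663, -0.379, 1.976, 0.526, 0.569, -1.339]}
[[0.048, 0.914, -0.403], [-0.025, -0.402, -0.915], [-0.999, 0.054, 0.003]]
[242.6 175.6]
[([245.6, 166.3], 0.67)]
167 115
```

View pics/d.png

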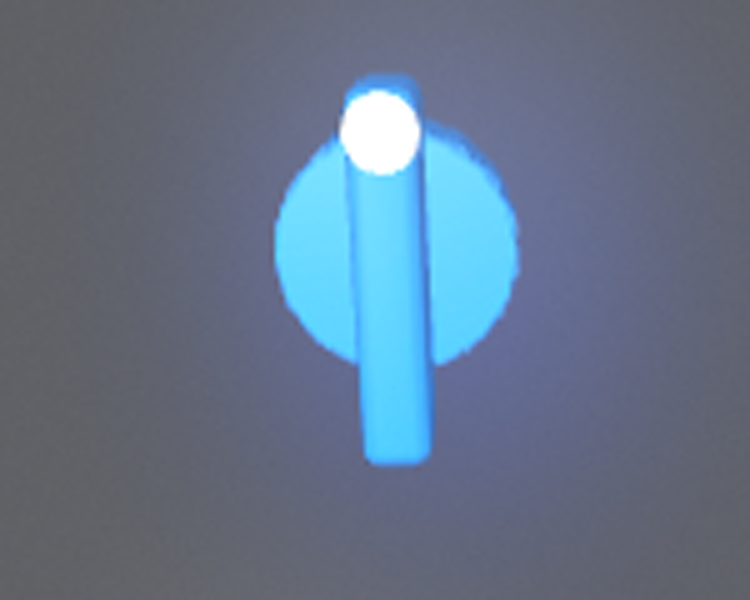

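```bash
python3 - <<'E'
from h import *
np.set_printoptions(precision=1,suppress=True)
w=np.load("w2.npz"); c=(w["K"],w["T"]); f=lambda x,y,z: atz("",(167+x/5-.4,115+y/5-.4),z,c)
p,q=f(382,92,52),f(398,461,52); print(p,q,(p+q)/2,np.linalg.norm(p-q),np.degrees(np.arctan2(*(p-q)[1::-1])),"hub",f(396,248,24))
o=st(); T=R.from_rotvec(o["tool_rot"]).as_matrix(); m=(p+q)/2; m[2]=131
print(T.T@(m-o["position"])/30)
E
```

```text
[501.4 213.9  52. ] [476.9 157.3  52. ] [489.2 185.6  52. ] 61.690344222112955 66.67009013843631 hub [489.1 186.4  24. ]
{'t': 5.1, 'position': [501.701, 150.763, 132.422], 'tool_rot': [1.524, 0.931, -1.471], 'ft_force': [-0.208, -0.067, 0.403], 'moment': [0.007, -0.01, 0.007], 'finger_gap': 0.996, 'q': [-0.174, 0.661, -0.379, 1.974, 0.524, 0.57, -1.341]}
[[0.051, 0.913, -0.406], [-0.024, -0.405, -0.914], [-0.998, 0.056, 0.001]]
[-0.  -0.9 -0.9]
```

Emit:
move_arm:
  increments:
    - [0,0,0,0,1]
    - [0,0,0,0,1]

```text
t: 5.3
position: [503.2, 150.3, 134.6]
tool_rot: [1.531, 0.926, -1.471]
ft_force: [-0.7, 0.3, 0.0]
finger_gap: 0.999
```

Emit:
move_arm:
  increments:
    - [0.1,-0.4,-0.4,0,1]
    - [0.1,-0.4,-0.4,0,1]
    - [0.1,-0.1,-0.1,0,1]
    - [0.2,0,0,0,1]
    - [0.2,0,0,0,1]

```text
t: 5.8
position: [493.8, 186.0, 114.8]
tool_rot: [1.541, 0.919, -1.468]
ft_force: [-0.9, -0.8, -0.2]
finger_gap: 1.0
```

```bash
python3 - <<'E'
from h import *
st()
E
```

```text
{'t': 5.8, 'position': [493.766, 185.988, 114.798], 'tool_rot': [1.541, 0.919, -1.468], 'ft_force': [-0.941, -0.803, -0.197], 'moment': [-0.024, -0.022, -0.056], 'finger_gap': 1.0, 'q': [-0.276, 0.687, -0.333, 1.988, 0.548, 0.515, -1.445]}
[[0.062, 0.907, -0.416], [-0.022, -0.416, -0.909], [-0.998, 0.066, -0.006]]
```

Emit:
move_arm:
  increments:
    - [0,0,0,0,1]
    - [0,0,0,0,1]
    - [0,0,0,0,1]
    - [0,0,0,0,1]

```text
t: 6.2
position: [494.1, 183.0, 113.8]
tool_rot: [1.541, 0.915, -1.473]
ft_force: [0.4, -0.8, -0.5]
finger_gap: 1.001
```

```bash
python3 - <<'E'
from h import *
st()
E
```

```text
{'t': 6.2, 'position': [494.135, 183.03, 113.765], 'tool_rot': [1.541, 0.915, -1.473], 'ft_force': [0.355, -0.849, -0.466], 'moment': [0.039, 0.008, -0.007], 'finger_gap': 1.001, 'q': [-0.273, 0.688, -0.33, 1.989, 0.549, 0.515, -1.445]}
[[0.061, 0.905, -0.42], [-0.025, -0.419, -0.908], [-0.998, 0.066, -0.003]]
```

Emit:
move_arm:
  increments:
    - [-0.9,0,0,0,1]
    - [-0.9,0,0,0,1]
    - [-0.9,0,0,0,1]
    - [0,0.95,0.7,0,1]
    - [0,0.95,0.7,0,1]
    - [0,0.95,0.7,0,1]
    - [0,0.95,0.7,0,1]
    - [0,0,0,0,1]

```text
t: 7.0
position: [560.2, 57.0, 206.9]
tool_rot: [1.541, 0.915, -1.468]
ft_force: [0.4, -0.3, 0.1]
finger_gap: 1.0
```

```bash
python3 - <<'E'
from h import *
st()
E
```

```text
{'t': 7.0, 'position': [560.231, 57.032, 206.856], 'tool_rot': [1.541, 0.915, -1.468], 'ft_force': [0.383, -0.289, 0.126], 'moment': [-0.044, 0.004, 0.052], 'finger_gap': 1.0, 'q': [0.077, 0.596, -0.464, 1.803, 0.427, 0.784, -1.043]}
[[0.064, 0.906, -0.418], [-0.025, -0.417, -0.909], [-0.998, 0.068, -0.004]]
```

Emit:
move_arm:
  increments:
    - [0,0,0,0.9,1]
    - [0,0,0,0.9,1]
    - [0,0,0,0.9,1]
    - [0,0,0,0,1]

```text
t: 7.4
position: [559.5, 56.4, 206.9]
tool_rot: [1.818, 0.65, -1.723]
ft_force: [0.3, 0.3, -0.4]
finger_gap: 1.0
```

```bash
python3 - <<'E'
from h import *
st()
E
```

```text
{'t': 7.4, 'position': [559.549, 56.425, 206.894], 'tool_rot': [1.818, 0.65, -1.723], 'ft_force': [0.341, 0.326, -0.376], 'moment': [0.038, 0.08, 0.004], 'finger_gap': 1.0, 'q': [0.012, 0.581, -0.352, 1.808, 0.34, 0.754, -1.352]}
[[0.063, 0.677, -0.733], [-0.023, -0.734, -0.679], [-0.998, 0.06, -0.03]]
```

Emit:
move_arm:
  increments:
    - [0,0,0,-0.45,1]
    - [0,0,0,-0.45,1]
    - [0,0,0,-0.45,1]
    - [0,0,0,-0.45,1]
    - [0,0,0,-0.45,1]
    - [0,0,0,-0.45,1]
    - [0,0,0,0,1]

```text
t: 8.1
position: [557.2, 60.5, 207.2]
tool_rot: [1.522, 0.934, -1.451]
ft_force: [0.8, 0.9, 0.0]
finger_gap: 1.0
```

```bash
python3 - <<'E'
from h import *
st()
E
```

```text
{'t': 8.1, 'position': [557.18, 60.465, 207.217], 'tool_rot': [1.522, 0.934, -1.451], 'ft_force': [0.785, 0.921, 0.006], 'moment': [-0.055, -0.001, 0.061], 'finger_gap': 1.0, 'q': [0.079, 0.595, -0.475, 1.809, 0.431, 0.785, -1.028]}
[[0.062, 0.917, -0.393], [-0.022, -0.393, -0.919], [-0.998, 0.066, -0.004]]
```

Emit:
move_arm:
  increments:
    - [-0.5,0,0,0.93,1]
    - [-0.5,0,0,0.93,1]
    - [-0.5,0,0,0.93,1]
    - [-0.5,0,0,0.93,1]
    - [0,0,0,0,1]

```text
t: 8.6
position: [551.6, 63.5, 268.4]
tool_rot: [1.893, 0.567, -1.796]
ft_force: [-0.1, -0.4, -0.6]
finger_gap: 0.999
```

```bash
python3 - <<'E'
from h import *
st()
for v in((2.077,.273,-2.079),(1.964,.461,-1.903)): print(R.from_rotvec(v).as_matrix().round(3).tolist())
E
```

```text
{'t': 8.6, 'position': [551.639, 63.459, 268.367], 'tool_rot': [1.893, 0.567, -1.796], 'ft_force': [-0.13, -0.367, -0.595], 'moment': [0.036, 0.019, 0.0], 'finger_gap': 0.999, 'q': [0.007, 0.499, -0.358, 1.741, 0.265, 0.895, -1.407]}
[[0.059, 0.59, -0.805], [-0.02, -0.806, -0.592], [-0.998, 0.052, -0.036]]
[[-0.0, 0.262, -0.965], [-0.004, -0.965, -0.262], [-1.0, 0.004, 0.001]]
[[0.036, 0.475, -0.879], [-0.019, -0.88, -0.475], [-0.999, 0.034, -0.023]]
```

Emit:
move_arm:
  increments:
    - [0,0.5,-0.9,0,1]
    - [0,0.5,-0.9,0,1]
    - [0,0.5,-0.9,0,1]
    - [0,0.5,-0.9,0,1]
    - [0,0,0,0,1]

```text
t: 9.1
position: [674.0, 80.3, 270.8]
tool_rot: [1.873, 0.583, -1.79]
ft_force: [0.3, 0.4, -0.5]
finger_gap: 1.0
```

```bash
python3 - <<'E'
from h import *
st()
E
```

```text
{'t': 9.1, 'position': [674.004, 80.311, 270.821], 'tool_rot': [1.873, 0.583, -1.79], 'ft_force': [0.281, 0.423, -0.525], 'moment': [-0.061, 0.033, 0.003], 'finger_gap': 1.0, 'q': [-0.031, 0.685, -0.343, 1.348, 0.282, 1.109, -1.336]}
[[0.053, 0.606, -0.793], [-0.023, -0.793, -0.608], [-0.998, 0.051, -0.028]]
```

Emit:
move_arm:
  increments:
    - [0,-0.25,0.45,0,1]
    - [0,-0.25,0.45,0,1]
    - [0,-0.25,0.45,0,1]
    - [0,-0.25,0.45,0,1]
    - [0,-0.25,0.45,0,1]
    - [0,-0.25,0.45,0,1]
    - [0,-0.25,0.45,0,1]
    - [0,0,0,0,1]

```text
t: 9.9
position: [553.5, 62.3, 257.0]
tool_rot: [1.84, 0.607, -1.791]
ft_force: [-0.0, 1.2, -0.1]
finger_gap: 1.002
```

```bash
python3 - <<'E'
from h import *
st()
E
```

```text
{'t': 9.9, 'position': [553.455, 62.336, 256.968], 'tool_rot': [1.84, 0.607, -1.791], 'ft_force': [-0.036, 1.198, -0.13], 'moment': [0.007, -0.035, -0.016], 'finger_gap': 1.002, 'q': [0.012, 0.527, -0.369, 1.728, 0.278, 0.908, -1.37]}
[[0.036, 0.628, -0.777], [-0.026, -0.777, -0.629], [-0.999, 0.043, -0.012]]
```

Emit:
move_arm:
  increments:
    - [0.5,-0.76,-0.15,0,1]
    - [0.5,-0.76,-0.15,0,1]
    - [0.5,-0.76,-0.15,0,1]
    - [0.5,-0.76,-0.15,0,1]
    - [0.5,-0.76,-0.15,0,1]
    - [0.5,-0.76,-0.15,0,1]
    - [0.3,0,0,-0.88,1]
    - [0.3,0,0,-0.88,1]
    - [0.3,0,0,-0.88,1]
    - [0.3,0,0,-0.88,1]
    - [0,0,0,0,1]

```text
t: 11.0
position: [492.7, 190.0, 117.3]
tool_rot: [1.474, 0.976, -1.441]
ft_force: [0.3, 0.2, 0.0]
finger_gap: 0.997
```

```bash
cat >> h.py <<'E'
def go(x,y,z,ya):
    o=st(); T=R.from_rotvec(o["tool_rot"]).as_matrix(); a=np.degrees(np.arctan2(T[1,1],T[0,1]))
    print("need units",np.round(T.T@(np.array([x,y,z])-o["position"])/30,2),"yaw",round(-(((ya-a)+180)%360-180)/8,2),"yang",round(a,1),"tilt",np.round(np.degrees(T[2,1:]),1))
E
python3 -c "
from h import *
go(488.5,185.5,90,-23)"
```

```text
{'t': 11.0, 'position': [492.698, 190.03, 117.261], 'tool_rot': [1.474, 0.976, -1.441], 'ft_force': [0.313, 0.165, 0.045], 'moment': [-0.027, -0.022, -0.047], 'finger_gap': 0.997, 'q': [-0.236, 0.698, -0.402, 1.959, 0.559, 0.576, -1.385]}
[[0.038, 0.936, -0.35], [-0.022, -0.35, -0.937], [-0.999, 0.044, 0.007]]
need units [ 0.91 -0.12  0.18] yaw 0.31 yang -20.5 tilt [2.5 0.4]
```

Emit:
move_arm:
  increments:
    - [0.6,-0.08,0.1,0.2,1]
    - [0.6,-0.04,0.08,0.1,1]
    - [0.6,0,0,0,1]
    - [0.5,0,0,0,1]
    - [0.4,0,0,0,1]
    - [0,0,0,0,1]

```text
t: 11.6
position: [494.2, 187.1, 34.8]
tool_rot: [1.521, 0.943, -1.473]
ft_force: [-0.5, -0.5, 0.2]
finger_gap: 0.998
```

```bash
python3 -c "
from h import *
go(488.5,185.5,28,-23)"
```

```text
{'t': 11.6, 'position': [494.189, 187.079, 34.842], 'tool_rot': [1.521, 0.943, -1.473], 'ft_force': [-0.483, -0.481, 0.202], 'moment': [-0.101, 0.008, -0.011], 'finger_gap': 0.998, 'q': [-0.326, 0.828, -0.244, 2.015, 0.665, 0.354, -1.535]}
[[0.044, 0.914, -0.402], [-0.018, -0.402, -0.916], [-0.999, 0.047, -0.001]]
need units [ 0.22 -0.16  0.12] yaw -0.09 yang -23.7 tilt [ 2.7 -0.1]
```

Emit:
move_arm:
  increments:
    - [0.12,-0.16,0.1,0,1]
    - [0.1,0,0,0,1]
    - [0,0,0,0,-1]
    - [0,0,0,0,-1]
    - [0,0,0,0,-1]
    - [0,0,0,0,-1]
    - [0,0,0,0,-1]
    - [0,0,0,0,-1]

```text
t: 12.4
position: [490.6, 187.4, 30.3]
tool_rot: [1.528, 0.941, -1.47]
ft_force: [0.1, 0.2, -0.4]
finger_gap: 0.48
```

```bash
python3 -c "
from h import *
go(488.5,185.5,28,-23)"
```

```text
{'t': 12.4, 'position': [490.574, 187.418, 30.326], 'tool_rot': [1.528, 0.941, -1.47], 'ft_force': [0.097, 0.191, -0.418], 'moment': [-0.031, 0.022, -0.002], 'finger_gap': 0.48, 'q': [-0.344, 0.832, -0.221, 2.032, 0.677, 0.321, -1.556]}
[[0.049, 0.913, -0.405], [-0.015, -0.405, -0.914], [-0.999, 0.051, -0.006]]
need units [ 0.08 -0.04  0.09] yaw -0.11 yang -23.9 tilt [ 2.9 -0.3]
```

Emit:
move_arm:
  increments:
    - [0.1,-0.05,0.05,0,-1]
    - [0,0,0,0,-1]
    - [0,0,0,0,-1]
    - [0,0,0,0,-1]
    - [0,0,0,0,-1]
    - [0,0,0,0,-1]

```text
t: 13.0
position: [488.5, 186.4, 26.9]
tool_rot: [1.528, 0.941, -1.471]
ft_force: [0.2, -0.1, 0.1]
finger_gap: 0.007
```

```bash
python3 -c "
from h import *
go(488.5,185.5,28,-23)"
```

```text
{'t': 13.0, 'position': [488.467, 186.445, 26.853], 'tool_rot': [1.528, 0.941, -1.471], 'ft_force': [0.161, -0.103, 0.096], 'moment': [-0.06, -0.008, 0.039], 'finger_gap': 0.007, 'q': [-0.351, 0.837, -0.209, 2.04, 0.683, 0.306, -1.563]}
[[0.048, 0.913, -0.405], [-0.015, -0.405, -0.914], [-0.999, 0.05, -0.006]]
need units [-0.04  0.02  0.03] yaw -0.11 yang -23.9 tilt [ 2.9 -0.3]
```

Shut without the bar between the fingers; I need to look.

```bash
python3 - <<'E'
from h import *
im=eyes.grab_frame("wrist"); c=cam("wrist"); u=proj("wrist",[488.5,185.5,45],c); print(u,proj("wrist",telemetry.get_obs()["position"],c))
s=eyes.grab_frame("scene"); us=proj("scene",[488.5,185.5,45]); print(us); x,y=map(int,us)
save("e",np.hstack([im,cv2.resize(s[y-60:y+45,x-30:x+30],(240,420),interpolation=2)]))
E
```

```text
[282.27626588 255.27852441] [280.01325558 241.18318557]
[344.36640268 261.11361334]
```

View pics/e.png

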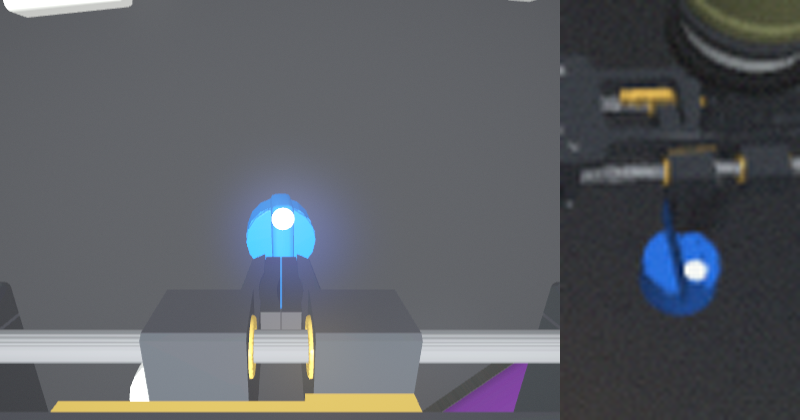

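```bash
python3 - <<'E'
from h import *
np.set_printoptions(precision=0,suppress=True)
o=telemetry.get_obs();c=cam("wrist");T=R.from_rotvec(o["tool_rot"]).as_matrix();P=np.array(o["position"])
for x in(0,-10,-20,-30,-40,-60): print(x,[proj("wrist",P+T@[x,0,z],c) for z in(-9,0,9)])
for n,p in(("dot",(501,214,52)),("end",(477,157,52)),("hub",(489,186,24))): print(n,proj("wrist",p,c),proj("scene",p))
print("scene tcp",proj("scene",P),proj("scene",P+T@[-60,0,0]),proj("scene",P+T@[-60,0,-9]))
s=eyes.grab_frame("scene"); save("f",cv2.resize(s[200:320,270:420],None,fx=5,fy=5,interpolation=2))
E
```

```text
0 [array([280., 228.]), array([280., 241.]), array([280., 254.])]
-10 [array([280., 234.]), array([280., 248.]), array([280., 262.])]
-20 [array([280., 241.]), array([280., 256.]), array([280., 270.])]
-30 [array([280., 249.]), array([280., 264.]), array([280., 279.])]
-40 [array([280., 257.]), array([280., 273.]), array([280., 289.])]
-60 [array([280., 278.]), array([280., 296.]), array([280., 313.])]
dot [283. 207.] [347. 271.]
end [285. 308.] [342. 248.]
hub [281. 240.] [343. 266.]
scene tcp [344. 266.] [348. 251.] [349. 254.]
```

View pics/f.png

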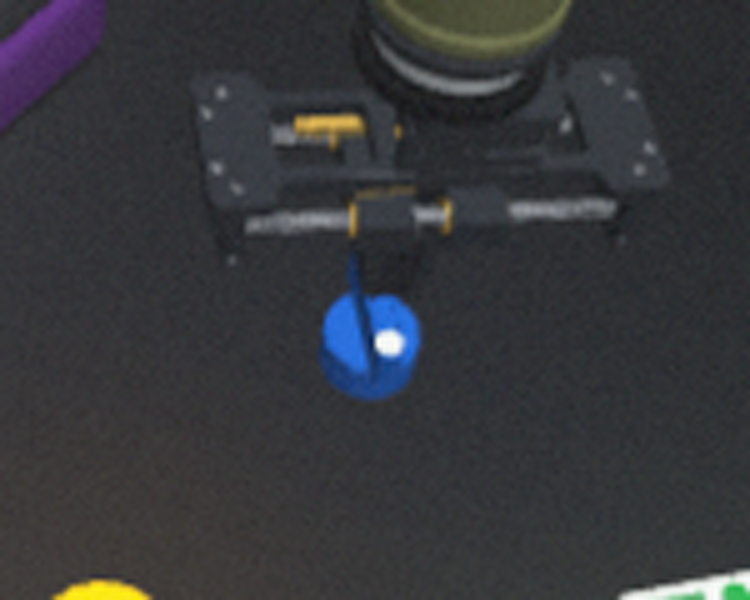

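The scene shows the nut unmoved (scene ~(344,267)) with the shut fingers apparently above and behind it; the wrist view shows the tips ending at (282,257) over the bar, not beside it. So the tips sit higher than reported. I'll probe down gently with shut fingers onto the bar's top.

Emit:
move_arm:
  increments:
    - [0.08,0,0,0,-1]
    - [0.08,0,0,0,-1]
    - [0.08,0,0,0,-1]

```text
t: 13.45
position: [489.1, 186.4, 19.4]
tool_rot: [1.529, 0.94, -1.47]
ft_force: [0.1, 0.2, -1.1]
finger_gap: 0.005
```

```bash
python3 - <<'E'
from h import *
go(488.5,185.5,28,-23)
for n in("scene","wrist"):
    im=eyes.grab_frame(n); print(n,[(np.round(d["uv"]),d["p"]) for d in eyes.search_frame("nut_bar",n)])
E
```

```text
{'t': 13.45, 'position': [489.094, 186.395, 19.416], 'tool_rot': [1.529, 0.94, -1.47], 'ft_force': [0.127, 0.221, -1.071], 'moment': [-0.074, 0.006, -0.009], 'finger_gap': 0.005, 'q': [-0.36, 0.85, -0.194, 2.041, 0.692, 0.286, -1.571]}
[[0.049, 0.913, -0.405], [-0.015, -0.405, -0.914], [-0.999, 0.051, -0.006]]
need units [-0.29  0.01  0.03] yaw -0.12 yang -23.9 tilt [ 2.9 -0.4]
scene [(array([342., 268.]), 0.89)]
wrist [(array([281., 231.]), 0.66)]
```

Emit:
move_arm:
  increments:
    - [0.08,0,0,0,-1]
    - [0.08,0,0,0,-1]
    - [0.08,0,0,0,-1]

```text
t: 13.95
position: [489.7, 186.5, 12.3]
tool_rot: [1.53, 0.941, -1.469]
ft_force: [-4.3, -0.6, 29.2]
finger_gap: 0.008
```

Emit:
move_arm:
  increments:
    - [0.08,0,0,0,-1]
    - [0.08,0,0,0,-1]

```text
t: 14.15
position: [489.9, 186.5, 12.3]
tool_rot: [1.531, 0.938, -1.466]
ft_force: [-6.8, -1.4, 32.5]
finger_gap: 0.003
```

```bash
python3 - <<'E'
from h import *
go(488.5,185.5,28,-23)
im=eyes.grab_frame("wrist");s=eyes.grab_frame("scene")
save("g",np.hstack([im[150:400,160:400],cv2.resize(s[215:320,300:420],(480,420),interpolation=2)[:250]]))
E
```

```text
{'t': 14.15, 'position': [489.921, 186.519, 12.286], 'tool_rot': [1.531, 0.938, -1.466], 'ft_force': [-6.83, -1.435, 32.466], 'moment': [-0.487, 1.093, -0.043], 'finger_gap': 0.003, 'q': [-0.376, 0.863, -0.169, 2.046, 0.703, 0.259, -1.584]}
[[0.053, 0.913, -0.405], [-0.015, -0.404, -0.914], [-0.998, 0.055, -0.008]]
need units [-0.52 -0.    0.05] yaw -0.11 yang -23.9 tilt [ 3.2 -0.4]
```

View pics/g.png

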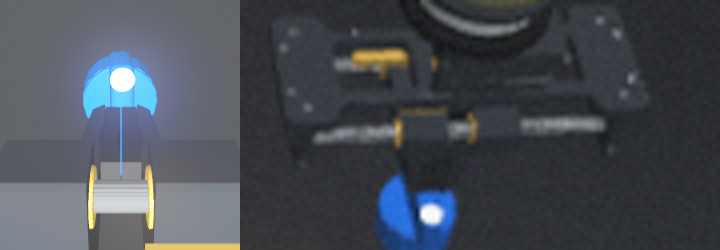

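Contact at reported z≈12.4, on the bar's top (52 mm): the real tips are about 39.5 mm behind the reported TCP. I'll use that offset. Lift, part-open, and go down straddling the bar.

Emit:
move_arm:
  increments:
    - [-0.3,0,0,0,-1]
    - [-0.2,0,0,0,-0.3]
    - [0,0,0,0,-0.3]
    - [0,0,0,0,-0.3]
    - [0,0,0,0,-0.3]
    - [0,0,0,0,-0.3]
    - [0,0,0,0,-0.3]

```text
t: 14.95
position: [489.0, 186.7, 27.5]
tool_rot: [1.531, 0.938, -1.466]
ft_force: [-0.4, -0.5, -0.1]
finger_gap: 0.349
```

```bash
cat >> h.py <<'E'
def tip(x,y,z,ya):
    "target for the TRUE tips"
    o=telemetry.get_obs(); T=R.from_rotvec(o["tool_rot"]).as_matrix(); a=np.degrees(np.arctan2(T[1,1],T[0,1])); P=np.array(o["position"])+T@[-39.5,0,0]
    print("t",round(o["t"],2),"tip",P.round(1),"need units",np.round(T.T@(np.array([x,y,z])-P)/30,2),"yaw",round(-(((ya-a)+180)%360-180)/8,2),"yang",round(a,1),"tilt",np.round(np.degrees(T[2,1:]),1),"F",np.round(o["ft_force"],1),"M",np.round(o["moment"],2),"gap",round(o["finger_gap"],3),"q7",round(o["q"][6],2))
E
python3 -c "
from h import *
tip(488.5,185.5,27,-23)"
```

```text
t 14.95 tip [486.9 187.3  66.9] need units [ 1.33 -0.    0.04] yaw -0.11 yang -23.9 tilt [ 3.1 -0.4] F [-0.4 -0.5 -0.1] M [-0.07  0.01 -0.03] gap 0.349 q7 -1.57
```

Emit:
move_arm:
  increments:
    - [0.3,0,0.02,-0.1,-0.3]
    - [0.3,0,0.02,0,-0.3]
    - [0.3,0,0,0,-0.3]
    - [0.2,0,0,0,-0.3]
    - [0.15,0,0,0,-0.3]

```text
t: 15.45
position: [490.2, 184.7, -13.9]
tool_rot: [1.519, 0.947, -1.456]
ft_force: [0.7, -0.3, 0.3]
finger_gap: 0.35
```

```bash
python3 -c "
from h import *
tip(488.5,185.5,27,-23)"
```

```text
t 15.45 tip [488.2 185.3  25.5] need units [-0.05  0.01 -0.01] yaw 0.0 yang -23.0 tilt [ 3.1 -0.3] F [ 0.7 -0.3  0.3] M [-0.01  0.04 -0.02] gap 0.35 q7 -1.6
```

Emit:
move_arm:
  increments:
    - [0,0,0,0,-1]
    - [0,0,0,0,-1]
    - [0,0,0,0,-1]
    - [0,0,0,0,-1]
    - [0,0,0,0,-1]

```text
t: 15.95
position: [489.2, 185.5, -14.4]
tool_rot: [1.517, 0.949, -1.456]
ft_force: [1.2, -0.7, 1.5]
finger_gap: 0.133
```

```bash
python3 -c "
from h import *
tip(488.5,185.5,27,-23)"
```

```text
t 15.95 tip [487.2 186.2  25. ] need units [-0.06  0.05  0.  ] yaw 0.01 yang -22.9 tilt [ 3.1 -0.3] F [ 1.2 -0.7  1.5] M [-0.09 -0.05 -0.01] gap 0.133 q7 -1.6
```

Emit:
move_arm:
  increments:
    - [-0.2,0,0,0,-1]
    - [-0.4,0,0,0,-1]
    - [-0.6,0,0,0,-1]
    - [-0.6,0,0,0,-1]
    - [-0.6,0,0,0,-1]
    - [-0.6,0,0,0,-1]
    - [-0.6,0,0,0,-1]
    - [-0.6,0,0,0,-1]
    - [-0.6,0,0,0,-1]
    - [-0.3,0,0,0,-1]
    - [0,0,0,0,-1]

```text
t: 17.05
position: [475.9, 187.3, 144.5]
tool_rot: [1.507, 0.954, -1.462]
ft_force: [-0.2, 0.5, -0.6]
finger_gap: 0.136
```

```bash
python3 -c "
from h import *
tip(611,-97.5,168,-23)"
```

```text
t 17.05 tip [474.2 188.  184. ] need units [0.9  7.84 7.02] yaw 0.04 yang -22.7 tilt [2.7 0. ] F [-0.2  0.5 -0.6] M [ 0.   -0.02 -0.04] gap 0.136 q7 -1.41
```

Emit:
move_arm:
  increments:
    - [0,0.4,0.36,0,-1]
    - [0,0.65,0.58,0,-1]
    - [0,0.65,0.58,0,-1]
    - [0,0.65,0.58,0,-1]
    - [0,0.65,0.58,0,-1]
    - [0,0.65,0.58,0,-1]
    - [0,0.65,0.58,0,-1]
    - [0,0.65,0.58,0,-1]
    - [0,0.65,0.58,0,-1]
    - [0,0.65,0.58,0,-1]
    - [0,0.65,0.58,0,-1]
    - [0,0.4,0.36,0,-1]

```text
t: 18.25
position: [599.1, -85.5, 141.6]
tool_rot: [1.487, 0.972, -1.474]
ft_force: [-0.7, 0.3, -0.9]
finger_gap: 0.131
```

Emit:
move_arm:
  increments:
    - [0,0.3,0.3,-0.6,-1]
    - [0,0,0,-0.7,-1]
    - [0,0,0,-0.7,-1]
    - [0,0,0,-0.7,-1]
    - [0,0,0,-0.7,-1]
    - [0,0,0,-0.5,-1]
    - [0,0,0,0,-1]

```text
t: 18.95
position: [598.9, -103.9, 131.3]
tool_rot: [1.066, 1.267, -1.088]
ft_force: [0.1, 0.2, -0.8]
finger_gap: 0.133
```

```bash
python3 -c "
from h import *
tip(611,-97.5,168,10)"
```

```text
t 18.95 tip [ 598.6 -103.1  170.8] need units [ 0.09  0.44 -0.11] yaw -0.0 yang 10.0 tilt [0.1 1.3] F [ 0.1  0.2 -0.8] M [-0.05 -0.05  0.01] gap 0.133 q7 -0.33
```

Emit:
move_arm:
  increments:
    - [0.1,0.2,-0.05,0,-1]
    - [0.1,0.2,-0.05,0,-1]
    - [0.1,0.02,0,0,-1]
    - [0,0,0,0,-1]

```text
t: 19.35
position: [611.0, -98.3, 119.4]
tool_rot: [1.068, 1.268, -1.093]
ft_force: [0.5, -1.3, -1.0]
finger_gap: 0.132
```

```bash
python3 - <<'E'
from h import *
np.set_printoptions(precision=1,suppress=True)
tip(611,-97.5,155,10)
c=cam("wrist"); im=eyes.grab_frame("wrist"); s=eyes.grab_frame("scene")
for n,p in(("spindle tip",(610.5,-97.3,127)),("boss",(610.5,-97.3,110))): print(n,proj("wrist",p,c),proj("scene",p))
np.savez("w3",K=c[0],T=c[1],im=im)
save("h",np.hstack([im[100:330,130:430],cv2.resize(s[140:220,190:290],(500,400),interpolation=2)[:230] if 0 else cv2.resize(s[155:215,190:290],(383,230),interpolation=2)]))
E
```

```text
t 19.35 tip [610.9 -97.4 158.8] need units [0.1 0.  0. ] yaw -0.03 yang 9.8 tilt [-0.1  1.3] F [ 0.5 -1.3 -1. ] M [-0. -0.  0.] gap 0.132 q7 -0.34
spindle tip [279.5 244.7] [239.8 177.4]
boss [279.6 233.3] [240.4 182.3]
```

View pics/h.png

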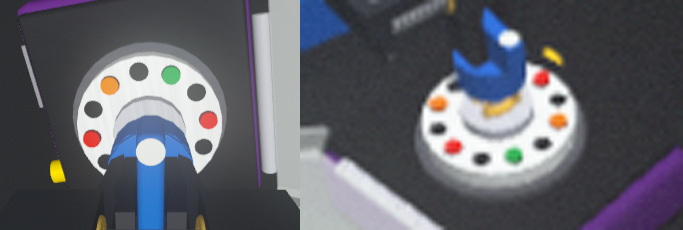

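Wrist and scene views (dot at (150,152) in the crop, boss rim 112–188 → centre 150) show the nut centred above the boss. Lowering gently.

Emit:
move_arm:
  increments:
    - [0.1,0,0,0,-1]
    - [0.1,0,0,0,-1]
    - [0.1,0,0,0,-1]

```text
t: 19.75
position: [611.4, -98.7, 111.1]
tool_rot: [1.068, 1.266, -1.092]
ft_force: [-0.1, 0.2, -1.3]
finger_gap: 0.137
```

Emit:
move_arm:
  increments:
    - [0.06,0,0,0,-1]
    - [0.06,0,0,0,-1]

```text
t: 19.95
position: [611.1, -98.9, 107.0]
tool_rot: [1.068, 1.267, -1.092]
ft_force: [0.1, -0.1, -0.5]
finger_gap: 0.132
```

```bash
python3 -c "
from h import *
tip(611,-97.5,140,10)"
```

```text
t 19.95 tip [611.  -98.  146.4] need units [ 0.21  0.   -0.02] yaw -0.03 yang 9.7 tilt [0.  1.3] F [ 0.1 -0.1 -0.5] M [ 0.01 -0.06 -0.03] gap 0.132 q7 -0.35
```

Emit:
move_arm:
  increments:
    - [0.05,0,0,0,-1]
    - [0.05,0,0,0,-1]

```text
t: 20.15
position: [611.1, -99.1, 103.6]
tool_rot: [1.068, 1.266, -1.093]
ft_force: [-0.3, 0.1, -0.7]
finger_gap: 0.13
```

Emit:
move_arm:
  increments:
    - [0.04,0,0,0,-1]
    - [0.04,0,0,0,-1]

```text
t: 20.35
position: [611.3, -99.2, 102.3]
tool_rot: [1.068, 1.266, -1.093]
ft_force: [-3.7, -0.8, 12.9]
finger_gap: 0.132
```

```bash
python3 -c "
from h import *
tip(611,-97.5,140,10)"
```

```text
t 20.35 tip [611.1 -98.3 141.7] need units [ 0.06  0.   -0.03] yaw -0.04 yang 9.7 tilt [0.  1.3] F [-3.7 -0.8 12.9] M [-0.13  0.93  0.03] gap 0.132 q7 -0.35
```

Emit:
move_arm:
  increments:
    - [-0.03,0,0,-0.4,-1]
    - [0,0,0,-0.5,-1]
    - [0,0,0,-0.5,-1]
    - [0,0,0,-0.5,-1]

```text
t: 20.75
position: [611.6, -98.5, 104.0]
tool_rot: [0.86, 1.37, -0.887]
ft_force: [-0.3, 0.7, -1.0]
finger_gap: 0.134
```

```bash
python3 -c "
from h import *
tip(611,-97.5,140,10)"
```

```text
t 20.75 tip [611.4 -97.6 143.5] need units [ 0.12 -0.01 -0.01] yaw 1.94 yang 25.5 tilt [-0.3  1.3] F [-0.3  0.7 -1. ] M [ 0.05 -0.06 -0.06] gap 0.134 q7 -0.13
```

Emit:
move_arm:
  increments:
    - [0.04,0,0,-0.2,-1]
    - [0.03,0,0,-0.3,-1]

```text
t: 20.95
position: [612.4, -98.2, 103.0]
tool_rot: [0.806, 1.392, -0.831]
ft_force: [-1.7, 1.2, 6.9]
finger_gap: 0.137
```

```bash
python3 -c "
from h import *
tip(611,-97.5,140,10)"
```

```text
t 20.95 tip [612.1 -97.3 142.5] need units [ 0.08 -0.04 -0.01] yaw 2.45 yang 29.6 tilt [-0.3  1.3] F [-1.7  1.2  6.9] M [0.19 0.22 0.02] gap 0.137 q7 -0.07
```

Emit:
move_arm:
  increments:
    - [0.02,0,0,-0.4,-1]
    - [0.03,0,0,-0.4,-1]

```text
t: 21.15
position: [612.6, -97.1, 103.1]
tool_rot: [0.719, 1.426, -0.744]
ft_force: [-2.4, 0.2, 6.4]
finger_gap: 0.134
```

```bash
python3 -c "
from h import *
tip(611,-97.5,140,10)"
```

```text
t 21.15 tip [612.3 -96.2 142.6] need units [ 0.09 -0.06  0.01] yaw 3.27 yang 36.1 tilt [-0.4  1.3] F [-2.4  0.2  6.4] M [-0.01  0.61 -0.14] gap 0.134 q7 0.03
```

Emit:
move_arm:
  increments:
    - [0.03,0,0,-0.4,-1]
    - [0.03,0,0,-0.4,-1]

```text
t: 21.35
position: [611.6, -97.1, 102.3]
tool_rot: [0.629, 1.457, -0.658]
ft_force: [-1.5, -0.8, 0.2]
finger_gap: 0.133
```

```bash
python3 -c "
from h import *
tip(611,-97.5,140,10)"
```

```text
t 21.35 tip [611.3 -96.2 141.8] need units [ 0.06 -0.04  0.02] yaw 4.09 yang 42.7 tilt [-0.6  1.2] F [-1.5 -0.8  0.2] M [-0.09  0.28 -0.03] gap 0.133 q7 0.12
```

Emit:
move_arm:
  increments:
    - [0.06,0,0,-0.2,-1]
    - [0.06,0,0,-0.1,-1]

```text
t: 21.55
position: [611.3, -97.7, 98.6]
tool_rot: [0.595, 1.468, -0.626]
ft_force: [-0.2, 0.2, -1.4]
finger_gap: 0.132
```

```bash
python3 -c "
from h import *
tip(611,-97.5,135,10)"
```

```text
t 21.55 tip [611.  -96.8 138.1] need units [ 0.1  -0.02  0.01] yaw 4.39 yang 45.2 tilt [-0.7  1.2] F [-0.2  0.2 -1.4] M [-0.03 -0.15 -0.05] gap 0.132 q7 0.16
```

Dropping freely (138 < 141.7). Continuing down to the boss.

Emit:
move_arm:
  increments:
    - [0.05,0,0,0,-1]
    - [0.04,0,0,0,-1]

```text
t: 21.75
position: [611.5, -97.7, 95.2]
tool_rot: [0.596, 1.467, -0.627]
ft_force: [-0.5, -0.1, -0.4]
finger_gap: 0.136
```

```bash
python3 -c "
from h import *
tip(611,-97.5,135,10)"
```

```text
t 21.75 tip [611.3 -96.8 134.7] need units [-0.01 -0.02  0.01] yaw 4.38 yang 45.1 tilt [-0.7  1.2] F [-0.5 -0.1 -0.4] M [-0.01 -0.11 -0.01] gap 0.136 q7 0.15
```

Emit:
move_arm:
  increments:
    - [0.04,0,0,0,-1]
    - [0.04,0,0,0,-1]

```text
t: 21.95
position: [611.6, -97.8, 93.4]
tool_rot: [0.597, 1.467, -0.628]
ft_force: [-2.7, -1.6, 5.1]
finger_gap: 0.135
```

```bash
python3 -c "
from h import *
tip(611,-97.5,135,10)"
```

```text
t 21.95 tip [611.4 -96.9 132.9] need units [-0.07 -0.02  0.01] yaw 4.38 yang 45.0 tilt [-0.7  1.2] F [-2.7 -1.6  5.1] M [-0.04  0.45  0.05] gap 0.135 q7 0.15
```

On the boss (5 N). Now clockwise.

Emit:
move_arm:
  increments:
    - [0.02,0,0,0.5,-1]
    - [0.01,0,0,0.6,-1]
    - [0.01,0,0,0.6,-1]

```text
t: 22.25
position: [610.9, -97.8, 93.4]
tool_rot: [0.786, 1.4, -0.816]
ft_force: [-2.5, -0.1, 5.6]
finger_gap: 0.134
```

```bash
python3 -c "
from h import *
tip(611,-97.5,132,10)"
```

```text
t 22.25 tip [610.7 -96.8 132.9] need units [ 0.03 -0.    0.02] yaw 2.62 yang 30.9 tilt [-0.4  1.4] F [-2.5 -0.1  5.6] M [-0.01  0.42  0.09] gap 0.134 q7 -0.06
```

Emit:
move_arm:
  increments:
    - [0.01,0,0,0.6,-1]
    - [0.01,0,0,0.6,-1]
    - [0.01,0,0,0.6,-1]

```text
t: 22.55
position: [610.1, -97.7, 94.0]
tool_rot: [0.985, 1.308, -1.014]
ft_force: [-3.3, -0.1, 4.3]
finger_gap: 0.13
```

```bash
python3 -c "
from h import *
tip(611,-97.5,132,10)"
```

```text
t 22.55 tip [609.9 -96.7 133.5] need units [0.05 0.03 0.04] yaw 0.74 yang 15.9 tilt [-0.1  1.5] F [-3.3 -0.1  4.3] M [-0.02  0.47  0.02] gap 0.13 q7 -0.28
```

Emit:
move_arm:
  increments:
    - [0.01,0.02,0.02,0.6,-1]
    - [0.01,0.01,0.01,0.6,-1]
    - [0.01,0,0,0.6,-1]

```text
t: 22.85
position: [609.9, -97.7, 94.2]
tool_rot: [1.18, 1.196, -1.208]
ft_force: [-1.6, -0.3, 3.5]
finger_gap: 0.133
```

```bash
python3 -c "
from h import *
tip(611,-97.2,132,10)"
```

```text
t 22.85 tip [609.7 -96.7 133.7] need units [0.06 0.04 0.02] yaw -1.14 yang 0.9 tilt [0.1 1.5] F [-1.6 -0.3  3.5] M [-0.05  0.44  0.02] gap 0.133 q7 -0.5
```

Emit:
move_arm:
  increments:
    - [0.02,0,0,0.6,-1]
    - [0.02,0,0,0.6,-1]
    - [0.02,0,0,0.6,-1]

```text
t: 23.15
position: [609.0, -97.4, 93.7]
tool_rot: [1.37, 1.059, -1.396]
ft_force: [-2.0, 0.2, 4.3]
finger_gap: 0.134
```

```bash
python3 -c "
from h import *
tip(611,-97.2,132,10)"
```

```text
t 23.15 tip [608.9 -96.3 133.2] need units [0.04 0.07 0.01] yaw -3.01 yang -14.1 tilt [0.5 1.5] F [-2.   0.2  4.3] M [-0.01  0.43  0.09] gap 0.134 q7 -0.71
```

Emit:
move_arm:
  increments:
    - [0.02,0.03,0,0.5,-1]
    - [0.02,0.02,0,0.5,-1]

```text
t: 23.35
position: [609.3, -97.4, 93.3]
tool_rot: [1.472, 0.974, -1.499]
ft_force: [-2.6, 0.7, 4.0]
finger_gap: 0.139
```

```bash
python3 -c "
from h import *
tip(611,-97.2,132,10)"
```

```text
t 23.35 tip [609.3 -96.3 132.8] need units [0.03 0.06 0.01] yaw -4.05 yang -22.4 tilt [0.6 1.4] F [-2.6  0.7  4. ] M [0.05 0.64 0.07] gap 0.139 q7 -0.82
```

Emit:
move_arm:
  increments:
    - [0.02,0.02,0,0.5,-1]
    - [0.02,0.02,0,0.4,-1]

```text
t: 23.55
position: [609.4, -97.2, 93.0]
tool_rot: [1.562, 0.891, -1.59]
ft_force: [-2.7, 0.2, 4.2]
finger_gap: 0.134
```

```bash
python3 -c "
from h import *
tip(611,-97.2,132,10)"
```

```text
t 23.55 tip [609.5 -96.1 132.5] need units [0.02 0.06 0.  ] yaw -4.99 yang -29.9 tilt [0.7 1.4] F [-2.7  0.2  4.2] M [0.09 0.57 0.06] gap 0.134 q7 -0.92
```

Emit:
move_arm:
  increments:
    - [0.02,0.01,0,0.4,-1]
    - [0.02,0.01,0,0.3,-1]

```text
t: 23.75
position: [609.6, -97.1, 92.7]
tool_rot: [1.632, 0.821, -1.658]
ft_force: [-1.7, 0.5, 3.8]
finger_gap: 0.133
```

```bash
python3 -c "
from h import *
tip(611,-97.2,132,10)"
```

```text
t 23.75 tip [609.6 -96.  132.2] need units [0.01 0.06 0.  ] yaw -5.71 yang -35.7 tilt [0.9 1.4] F [-1.7  0.5  3.8] M [0.09 0.4  0.13] gap 0.133 q7 -1.0
```

Emit:
move_arm:
  increments:
    - [0.02,0,0,0.3,-1]
    - [0.02,0,0,0.3,-1]

```text
t: 23.95
position: [609.6, -97.4, 92.6]
tool_rot: [1.69, 0.757, -1.714]
ft_force: [-2.1, -1.7, 4.7]
finger_gap: 0.132
```

```bash
python3 -c "
from h import *
tip(611,-97.2,132,10)"
```

```text
t 23.95 tip [609.7 -96.3 132. ] need units [ 0.    0.05 -0.01] yaw -6.33 yang -40.7 tilt [1.  1.3] F [-2.1 -1.7  4.7] M [-0.16  0.5   0.23] gap 0.132 q7 -1.07
```

Emit:
move_arm:
  increments:
    - [0.01,0,0,0.25,-1]

```text
t: 24.05
position: [609.6, -97.6, 92.6]
tool_rot: [1.714, 0.729, -1.737]
ft_force: [-1.0, -0.8, 2.8]
finger_gap: 0.133
```

```bash
python3 -c "
from h import *
tip(611,-97.2,132,10)"
```

```text
t 24.05 tip [609.7 -96.4 132.1] need units [ 0.    0.05 -0.01] yaw -6.59 yang -42.7 tilt [1.1 1.3] F [-1.  -0.8  2.8] M [-0.07  0.29  0.32] gap 0.133 q7 -1.1
```

Emit:
move_arm:
  increments:
    - [0.01,0,0,0.25,-1]

```text
t: 24.15
position: [609.7, -97.8, 92.6]
tool_rot: [1.737, 0.701, -1.76]
ft_force: [-1.2, -1.0, 4.3]
finger_gap: 0.134
```

```bash
python3 -c "
from h import *
tip(611,-97.2,132,10)"
```

```text
t 24.15 tip [609.7 -96.6 132. ] need units [ 0.    0.04 -0.02] yaw -6.85 yang -44.8 tilt [1.2 1.3] F [-1.2 -1.   4.3] M [-0.13  0.44  0.48] gap 0.134 q7 -1.13
```

Torque has climbed to 0.48 N m within about 4° (running was ≤0.25), after 90° of turn and about 1.7 mm of descent: that is the stop. Releasing.

Emit:
move_arm:
  increments:
    - [0,0,0,0,-0.2]
    - [0,0,0,0,-0.2]
    - [0,0,0,0,-0.2]
    - [0,0,0,0,-0.2]
    - [-0.3,0,0,0,-0.2]
    - [-0.6,0,0,0,-0.2]
    - [-1,0,0,0,-0.2]
    - [-1,0,0,0,0]
    - [-0.6,0,0,0,0]
    - [0,0,0,0,0]

```text
t: 25.15
position: [609.2, -90.8, 201.1]
tool_rot: [1.739, 0.709, -1.761]
ft_force: [-0.2, 0.2, -0.3]
finger_gap: 0.497
```

```bash
python3 - <<'E'
from h import *
np.set_printoptions(precision=1,suppress=True)
tip(611,-97.2,132,10)
c=cam("wrist"); im=eyes.grab_frame("wrist"); s=eyes.grab_frame("scene")
u=proj("wrist",(610.5,-97,160),c); print(u); np.savez("w4",K=c[0],T=c[1],im=im)
save("i",np.hstack([im[100:360,130:430],cv2.resize(s[145:215,190:290],(371,260),interpolation=2)]))
E
```

```text
t 25.15 tip [609.2 -89.8 240.6] need units [3.6 0.2 0.1] yaw -6.84 yang -44.7 tilt [0.9 1.1] F [-0.2  0.2 -0.3] M [ 0. -0.  0.] gap 0.497 q7 -1.05
[286.4 222.2]
```

View pics/i.png

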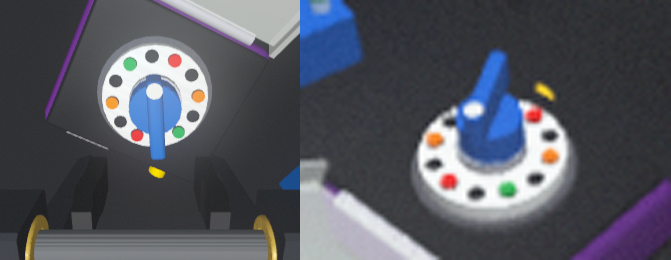

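The wrist crop shows the nut centred on the rotor (dot (154,92), far end (157,158)), and the scene shows it sitting level and low on the boss. Final numerical check, then hand in.

```bash
python3 - <<'E'
from h import *
np.set_printoptions(precision=1,suppress=True)
w=np.load("w4.npz"); c=(w["K"],w["T"])
r=[ray("",(284,192),c),ray("scene",(236.6,174.6))]; print("dot",tri(r))
p,q=atz("",(284,188),160,c),atz("",(287,258),160,c); print((p+q)/2,np.linalg.norm(p-q),np.degrees(np.arctan2(*(p-q)[1::-1])))
print(ctrl.job_done())
E
```

```text
dot [624.7 -79.1 158.7]
[608.8 -97.8 160. ] 56.68458083396767 47.8477255844424
the job is handed in; nothing more can be done
None
```

The wing nut is on the spindle, run to its stop, and released. I handed the job in at about 25 s with the gripper clear. The interface reports no verdict.

**What I did**
- **Placing:** I set the nut over the spindle and it met the ridges.
- **Backward turn:** I turned it about 35° anticlockwise until it dropped about 9 mm onto the boss.
- **Running on:** I turned it about 90° clockwise. It went down about 1.7 mm (about 1.8 mm of rotor travel was expected). In the last 4° or so the torque rose from at most 0.25 to 0.48 N m, which I took as the stop, below the 0.6 N m limit.

**Last checks**
- **Position:** after release the nut sits level and centred on the boss, at (608.8, -97.8) against the axis at about (611, -97.5).
- **Height:** the dot is at 158.7 mm, where about 160 mm was expected.
- **Angle:** the bar measured about 48° against 45° at the gripper, within pixel error.

**What disagreed or failed**
- **First grasp:** it closed on nothing. The real fingertips turned out to be about 39.5 mm behind the reported TCP. I found this by pressing the shut fingers on the top of the bar, at about 32 N, and corrected for it from then on.
- **Tool tilt:** the tool wandered by up to about 3° during the moves, down to about 1.3° at the thread.

I did not touch any of the other items.

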